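# Make up the spoon kit and the relief kit for the carving class

### The job

Make up the two kits for the carving class from the stock on the bench. The spoon kit goes in the two-bay tray: the spoon blank in one bay and the hook knife in the other, either way round. The relief kit goes in the three-bay tray: the palm gouge in the long bay, the square tile blank in one short bay and the slip stone in the other; set everything down flat in its bay without dropping it, and leave the straight knife, the wax tin and the cork sanding block where they lie.

Things in the scene. Friction and masses are not known exactly. Their poses are not given: they have to be found in the camera images.
- spoon_tray: TWO-bay tray of light plywood, fixed, 230 (x) x 176 (y) x 18 mm high; floor, walls and dividers 5 mm thick (walls stand 13 mm above the floor). Origin: centre of underside, z up. A divider runs along x at y = 0. The bays are both long, 220 x 80 mm inside, centred at x = 0, y = +43 and -43 mm.
- relief_tray: THREE-bay tray of light plywood, fixed, 230 (x) x 176 (y) x 18 mm high; floor, walls and dividers 5 mm thick (walls stand 13 mm above the floor). Origin: centre of underside, z up. A divider runs along x at y = 0. The +y side is the long bay, 220 x 80 mm inside, centre x = 0, y = +43; a cross divider at x = 0 halves the -y side into two short bays, 107 (x) x 80 mm, centres x = +56 and -56, y = -43 mm.
- spoon_blank: Flat spoon shape sawn from dark wood, 150 mm long, 22 mm thick: handle 18 mm wide (x -75 to +17 mm), rounded bowl end 40 mm wide (x +17 to +75). Origin: underside, centre line, half-way along; x towards the bowl, z up. Grip at the origin across the handle (18 mm, along y). About 60 g.
- hook_knife: Knife lying flat: pale wooden handle 98 x 22 x 20 mm (x -76 to +22 mm), thin steel shank, blade curled sideways into a hook (to +y, 28 mm wide, ends at x = +76), 152 mm overall. Origin: underside, centre line of the handle; x towards the blade, z up. Grip at the origin across the handle (22 mm, along y). About 70 g.
- tile_blank: Square tile of dark wood for relief carving, 58 x 58 x 20 mm, lying flat, a round rosette drawn on top. Origin: centre of underside; x and y along its edges, z up. Grip across either pair of edges (58 mm). About 60 g.
- palm_gouge: Short carving tool lying down: pale wooden handle, flat below (x -58 to +14 mm; 24 mm wide and high; its round butt 31 wide, 28 high, from x = -38 back), brass ferrule, short U-shaped steel blade 12 mm wide to x = +67; 125 mm overall. Origin: underside of the handle, centre line; x towards the blade, z up. Grip at the origin across the handle (24 mm, along y). About 70 g.
- slip_stone: Grey honing stone, a flat bar 80 x 32 x 14 mm, one long edge rounded, lying flat. Origin: centre of underside; x along its length, z up. Grip at the origin across its width (32 mm, along y). About 80 g.
- straight_knife: Bystander, leave alone: knife with a pale wooden handle 95 x 22 x 20 mm (x -80 to +15 mm) and a STRAIGHT pointed blade 14 mm wide to x = +75. Origin: underside, centre line, half-way along; x towards the point.
- wax_tin: Bystander, leave alone: round metal tin, 70 mm across, 28 mm high. Origin: centre of underside.
- sanding_block: Bystander, leave alone: plain cork block 102 x 57 x 32 mm, x along its length. Origin: centre of underside.

How it is judged:
By the outcome, as a careful person would: the job done as asked, in the order asked, and still so for the second after the job is handed in, with the robot touching nothing.
It also fails if it takes over 128 s, if anything falls off the work surface, if the arm or the gripper's body presses on something with over 40 N, if the wrist force passes 120 N, or if a joint passes its speed limit or range.

### The arm

A 7-joint arm with a two-finger parallel gripper is mounted at the origin on the work surface. World frame = base frame: x ahead of the robot, y to its left, z up, the work surface at z = 0. Lengths are in m, angles in rad, forces in N, time in s.
With the tool pointing down it reaches from about 0.35 to 0.9 m from the base axis. Payload 19.9 kg.
Tool frame: the origin (TCP) lies midway between the tips of the shut fingers; the grasp point (between the pads) lies 19 mm behind it; z points along the fingers, y is the line along which they close (so a half turn about z gives the same grasp; the last joint's range is limited). The gripper opens to 85 mm and grips with 20 to 120 N. Pads are 22 mm wide; open, the fingers measure 114 mm over their backs; the gripper's body (76 mm by 85 mm) begins 54 mm behind the grasp point. The pads swing forward as they close: fully open they stand 13 mm farther back than shut.
Start: joints at [-1.145, 0.417, -0.01, 1.614, 0.005, 1.111, -0.053], TCP at [0.281, 0.558, 0.231] pointing down, gripper open.
Joint ranges: [-2.81, 2.81], [-0.39, 2.02], [-1.27, 1.25], [0.06, 2.57], [-1.19, 4.33], [0.19, 2], [-2.82, 2.82]. Speed limits (rad/s): [1.89, 1.89, 2.39, 2.39, 3.01, 3.01, 3.01].

### API

Orientations are given as a rotation vector (axis times angle).
In Python, from cell import bot gives the robot as it stands. The module is installed in compiled form; this text tells all that it offers. Calls block until the motion is done:
- bot.move_pose(position, orientation): joint-space move of the TCP to a pose.
- bot.movel(position, frame=None, v=0.15, guard=None): straight line of the TCP; frame=None keeps the orientation; v is the mean speed in m/s. With guard (N) it stops when the force on the tool has changed by that much, and returns True; else False.
- bot.set_joints(angles): joint-space move.
- bot.grip(opening, squeeze=None): finger opening in m; squeeze is the grip in N (None keeps the last); returns when the fingers have stopped.
- bot.wait(seconds).
- bot.inverse_kinematics(position, orientation): joint angles nearest the present ones, or None.
- bot.snapshot(name): name is "scene" or "top" or "wrist"; returns a dict with "pixels" (420x560x3 uint8, red, green, blue), "fovy" (degrees; the focal length in pixels is half the picture's height over the tangent of half this angle, whatever the lens; pixels are square), "cx", "cy" (the principal point, pixels), "k1" (the pictures are not rectified: a ray, as slopes to the right and down, at radius r is drawn at 1 + k1 r^2 times it, then the intrinsics apply), "origin" and "rotation" of the camera in the world; the wrist camera has in their place "tool_from_camera" (4x4, takes a point from camera to tool coordinates, whose origin is the TCP and whose axes are the flange's). Camera axes: x right, y down, z forward; pixel columns grow to the right and rows downward; lengths in m; the calibration is good to about 2 mm. A picture is of the moment at which its call begins: read the wrist's pose just before it. There is no depth.
A pose or a line that the arm cannot do raises bot.PlanningError and nothing moves.
- bot.job_done(): hands the job in; it is judged then, once.
Readings, each from a call of its own:
- bot.read_time(): time.
- bot.read_joints(): joint angles.
- bot.read_dq(): joint speeds.
- bot.read_joint_efforts(): joint torques, N m.
- bot.read_eef_pos(): TCP position.
- bot.read_ee_rot(): TCP orientation.
- bot.read_wrist_force(): force on the tool from outside, world axes, zero at the start.
- bot.read_moment(): the same for the moment, N m.
- bot.read_finger_gap(): finger opening in m.
- bot.read_finger_force(): force on a finger pad.
Only numpy, scipy, OpenCV 4.12 (cv2) and the standard library are available. Lean on these libraries where they do the work, as an engineer would, in place of code of your own. Each camera call takes 0.05 s, during which the arm holds its last target. There are 200 camera calls.

## Working session

There is one attempt and no reset: what is moved stays moved. The work goes in short steps, each a Python script; the robot and the scene stay as the last script left them, time stands still between calls to the robot, and variables do not carry over. Pictures are saved under pics/ and viewed, at most 14 in all, crops included, and the job is handed in when it is done.

```bash
mkdir -p pics; ls; python3 - <<'E'
from cell import bot
import cv2
for n in ["scene","top"]:
    s=bot.snapshot(n); cv2.imwrite(f"pics/{n}0.png",cv2.resize(s["pixels"][:,:,::-1],(800,600),interpolation=cv2.INTER_CUBIC))
    print(n,{k:v for k,v in s.items() if k!="pixels"})
s=bot.snapshot("wrist");print({k:v for k,v in s.items() if k!="pixels"})
print(bot.read_time(),bot.read_eef_pos(),bot.read_ee_rot(),bot.read_finger_gap())
E
```

```text
pics
scene {'fovy': 44.35576108613007, 'cx': 285.9773474541734, 'cy': 208.1168256700553, 'k1': -0.049241838175255216, 'origin': array([0.85722556, 0.4298594 , 0.90067486]), 'rotation': array([-0.82609926, -2.74761377,  0.78387069])}
top {'fovy': 51.50265202569201, 'cx': 284.11428132435424, 'cy': 214.3491675488121, 'k1': -0.06517672465582884, 'origin': array([ 0.45217633, -0.00837479,  0.90173054]), 'rotation': array([-2.19034124,  2.12535408, -0.12596552])}
{'fovy': 68.46441299940555, 'cx': 273.4427741232336, 'cy': 208.3655870915346, 'k1': -0.015969090267383506, 'tool_from_camera': array([[-5.11892599e-04, -9.56037156e-01, -2.93245109e-01,
         7.48614245e-02],
       [ 9.99999173e-01, -8.35316614e-04,  9.77685681e-04,
        -1.88092328e-04],
       [-1.17965635e-03, -2.93244366e-01,  9.56036793e-01,
        -1.43040673e-01],
       [ 0.00000000e+00,  0.00000000e+00,  0.00000000e+00,
         1.00000000e+00]])}
0.15 [0.28113974 0.55788216 0.23078639] [-7.26599608e-01 -3.05624636e+00  1.51305122e-03] 0.08525597075038768
```

View pics/scene0.png

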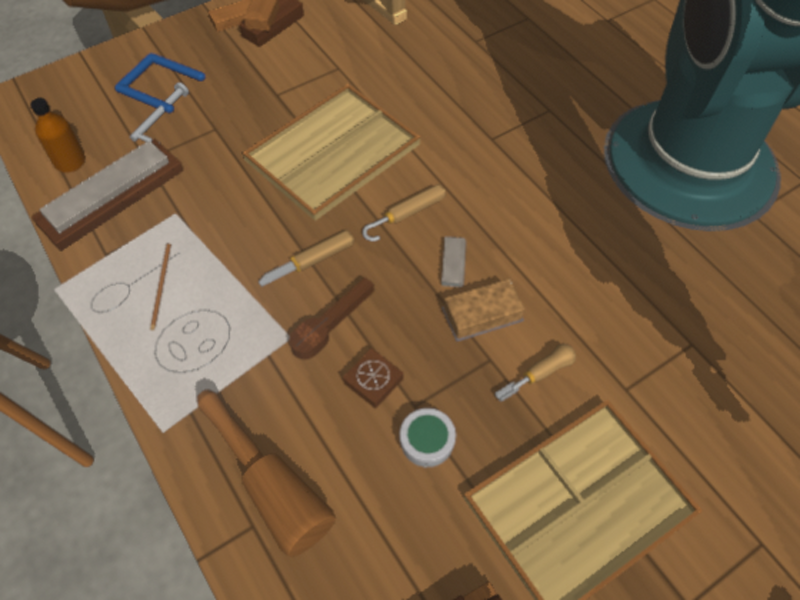

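View pics/top0.png

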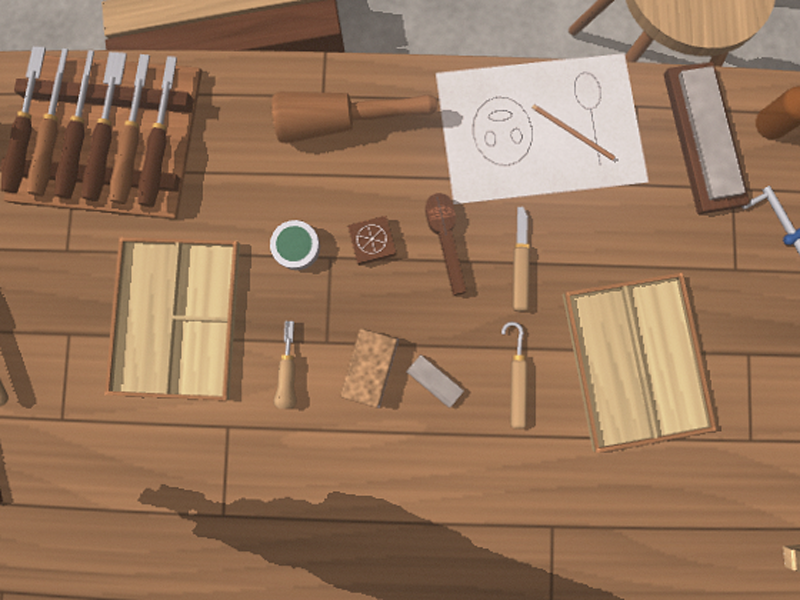

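The top view at 800x600 shows the items as follows:

| Item | Pixel position |
|---|---|
| relief tray | about (178,320) |
| spoon tray | about (642,362) |
| wax tin | (295,244) |
| tile | (373,241) |
| spoon blank | (447,245) |
| straight knife | (522,260) |
| gouge | (287,370) |
| cork block | (370,368) |
| slip stone | (437,381) |
| hook knife | (518,380) |

Next I'll rectify this view to a metric map at z = 20 mm, so positions can be read off directly.

```bash
cat > h.py <<'E'
from cell import bot
import numpy as np, cv2
from scipy.spatial.transform import Rotation as R
def project(s,P,T=None):
    """world points (N,3) -> pixels; T=(R,t) world pose of camera"""
    Rc,t=(R.from_rotvec(s["rotation"]).as_matrix(),s["origin"]) if T is None else T
    K=s["pixels"].shape[0]/2/np.tan(np.radians(s["fovy"]/2))
    c=(P-t)@Rc; q=c[:,:2]/c[:,2:]; q=q*(1+s["k1"]*(q**2).sum(1,keepdims=True))
    return q*K+[s["cx"],s["cy"]]
def ortho(s,xt,yl,name,z=0.02,W=800,H=600,mm=0.5,T=None):
    """map: row 0 = x xt, col 0 = y yl; up=+x, left=+y"""
    u,v=np.meshgrid(np.arange(W),np.arange(H))
    P=np.stack([xt-v*mm/1e3,yl-u*mm/1e3,np.full(u.shape,z)],-1).reshape(-1,3)
    p=project(s,P,T).reshape(H,W,2).astype(np.float32)
    im=cv2.remap(s["pixels"][:,:,::-1].copy(),p[...,0],p[...,1],cv2.INTER_CUBIC)
    for k in range(0,W,100): cv2.line(im,(k,0),(k,H),(255,255,0),1); cv2.putText(im,f"{yl-k*mm/1e3:.2f}",(k+2,10),0,.35,(255,255,255))
    for k in range(0,H,100): cv2.line(im,(0,k),(W,k),(255,255,0),1); cv2.putText(im,f"{xt-k*mm/1e3:.2f}",(2,k+10),0,.35,(255,255,255))
    cv2.imwrite(f"pics/{name}.png",im)
def wristT(s,pos,rv):
    M=s["tool_from_camera"]; Rt=R.from_rotvec(rv).as_matrix()
    return Rt@M[:3,:3],Rt@M[:3,3]+pos
E
python3 - <<'E'
from h import *
s=bot.snapshot("top")
print(project(s,np.array([[.5,.3,.02],[.5,-.3,.02],[.4,0,.02]]))/.7)
ortho(s,.58,.45,"oA"); ortho(s,.58,.06,"oB")
E
```

```text
[[192.32071669 340.31033473]
 [612.28016229 352.98712081]
 [399.67134628 418.28209057]]
```

```bash
python3 - <<'E'
from h import *
s=bot.snapshot("top")
ortho(s,.73,.45,"pA",mm=.6); ortho(s,.73,.00,"pB",mm=.6)
E
```

```text
(no output)
```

View pics/pA.png

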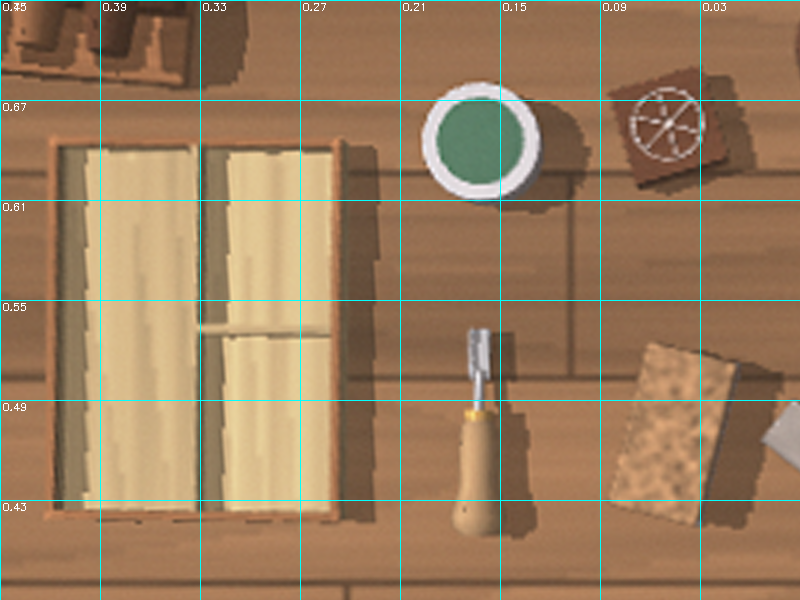

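View pics/pB.png

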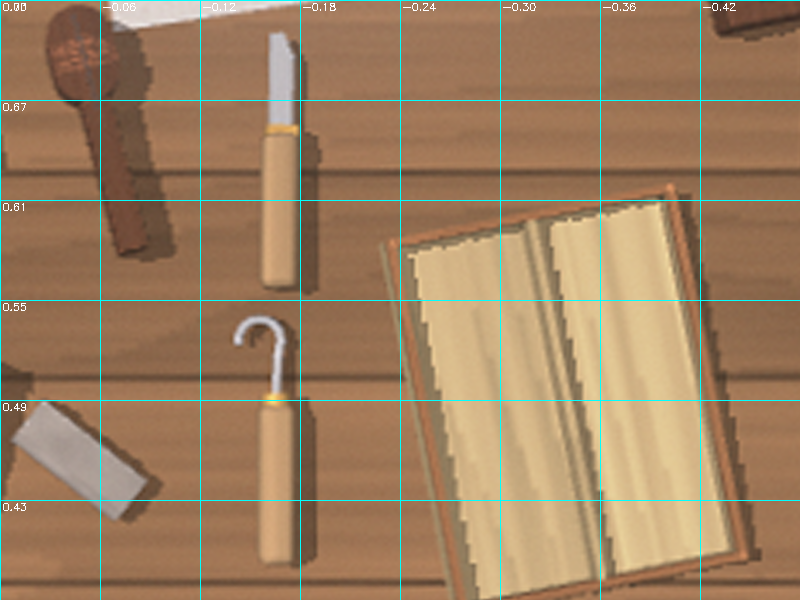

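```bash
cat >> h.py <<'E'
SPOON=(np.array([.4903,-.3414]),.193); RELIEF=(np.array([.5326,.333]),-.011)
def rot(phi):
    y=np.array([np.cos(phi),np.sin(phi),0]); z=np.array([0,0,-1.])
    return R.from_matrix(np.stack([np.cross(y,z),y,z],1)).as_rotvec()
def inbay(tray,x,y):
    c,a=tray; return c+np.array([[np.cos(a),-np.sin(a)],[np.sin(a),np.cos(a)]])@[x,y]
def pickplace(p,phi,q,psi,z,width,release,name,zh=.13):
    """p,phi: grasp xy and closing direction; q,psi: the same at the place; z: TCP height at the grasp"""
    def j7(f):
        a=bot.inverse_kinematics([*p,zh],rot(phi+f)); b=bot.inverse_kinematics([*q,zh],rot(psi+f))
        return 9 if a is None or b is None else max(abs(a[6]),abs(b[6]))
    f=min((0,np.pi,-np.pi),key=j7); t0=bot.read_time()
    if bot.read_finger_gap()<.08: bot.grip(.085)
    bot.move_pose([*p,zh],rot(phi+f))
    if bot.movel([*p,z],v=.12,guard=15): raise SystemExit(f"hit at {bot.read_eef_pos()}")
    bot.grip(width-.01,40); g=bot.read_finger_gap()
    bot.movel([*p,zh],v=.2); g2=bot.read_finger_gap()
    print(name,"gap",g,g2,"force",bot.read_finger_force())
    if abs(g2-width)>.006: raise SystemExit("bad grasp")
    bot.move_pose([*q,zh],rot(psi+f))
    bot.movel([*q,z+.015],v=.15); hit=bot.movel([*q,z+.0035],v=.03,guard=4)
    print("touch",hit,"z above nominal",bot.read_eef_pos()[2]-z-.005)
    bot.grip(release); bot.movel([*q,zh],v=.2)
    print("t",bot.read_time()-t0,bot.read_time())
def look(name,c):
    pos,rv=bot.read_eef_pos(),bot.read_ee_rot(); s=bot.snapshot("wrist")
    ortho(s,c[0]+.15,c[1]+.2,name,T=wristT(s,pos,rv))
E
python3 - <<'E'
from h import *
h=np.pi/2
pickplace([.6514,-.0612],.241+h,inbay(SPOON,0,-43e-3),.193+h,.004,.018,.045,"spoon")
s=bot.snapshot("top"); ortho(s,.73,.05,"q1",mm=.7)
E
```

```text
spoon gap 0.017176328570274572 0.01701358360863975 force 39.764336943626404
touch True z above nominal -0.00019564667240135666
t 8.95 9.2
```

```bash
python3 - <<'E'
from h import *
h=np.pi/2
pickplace([.4678,-.1662],-.01+h,inbay(SPOON,0,35e-3),.193+h,.004,.022,.045,"hook")
bot.move_pose([.466,.1632,.13],rot(-.015+h) if abs(bot.inverse_kinematics([.466,.1632,.13],rot(-.015+h))[6])<1.6 else rot(-.015-h))
s=bot.snapshot("top"); ortho(s,.73,.0,"q2",mm=.6); print(bot.read_time())
E
```

```text
hook gap 0.020788745259202615 0.021329819928070454 force 39.12480354309082
touch True z above nominal 5.741883910330859e-05
t 6.958300000000001 16.2083
17.975
```

View pics/q2.png

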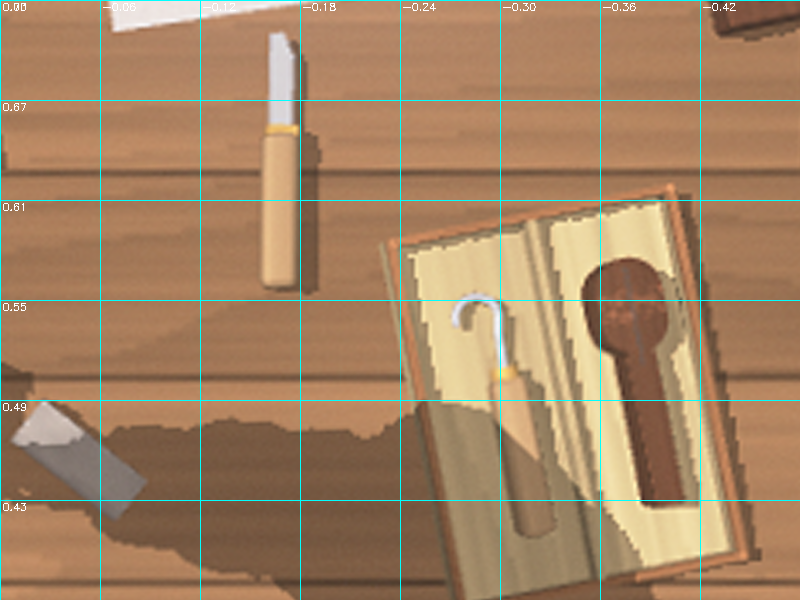

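The spoon blank is at about (640,385) and the hook knife at about (505,415). Both lie flat inside separate bays, and the straight knife hasn't moved. Next is the relief kit.

```bash
python3 - <<'E'
from h import *
h=np.pi/2; a=RELIEF[1]
pickplace([.466,.1632],-.015+h,inbay(RELIEF,0,43e-3),a+h,.004,.024,.045,"gouge")
pickplace([.6538,.0486],.32,inbay(RELIEF,56e-3,-43e-3),a,-.001,.058,.067,"tile")
pickplace([.4534,-.0486],.9235+h,inbay(RELIEF,-56e-3,-43e-3),a+h,.001,.032,.046,"stone")
bot.move_pose([.45,-.15,.25],rot(h) if abs(bot.inverse_kinematics([.45,-.15,.25],rot(h))[6])<1.6 else rot(-h))
s=bot.snapshot("top"); ortho(s,.73,.45,"q3",mm=.6); print(bot.read_time())
E
```

```text
gouge gap 0.023299106113971364 0.023061747745624254 force 39.04247581958771
touch True z above nominal 5.049315659959395e-05
t 6.549999999999997 24.525
tile gap 0.056971517554621064 0.057105064092750464 force 42.513957023620605
touch True z above nominal 0.0004642914990525028
t 7.524999999999999 32.05
stone gap 0.03050524210565464 0.030678845954160656 force 39.69747841358185
touch True z above nominal 1.2973639507521048e-05
t 7.933300000000003 39.9833
43.4417
```

View pics/q3.png

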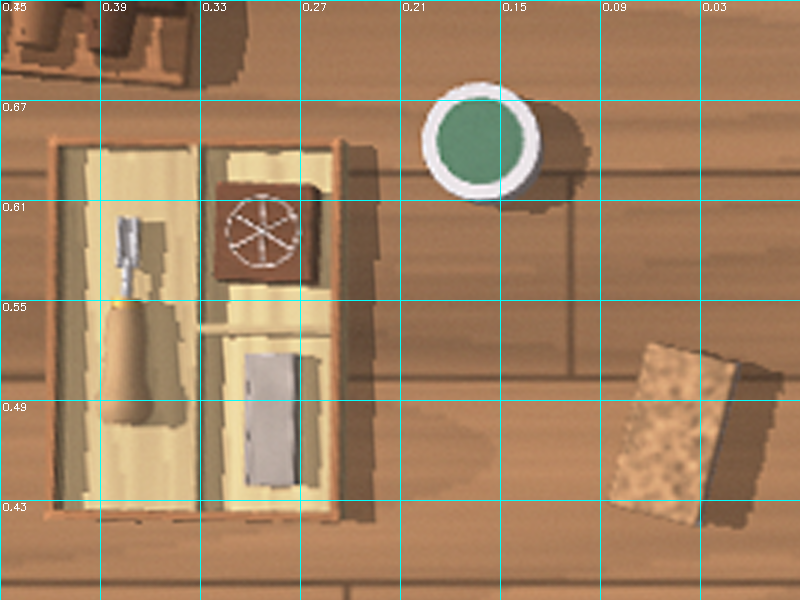

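The gouge at (127,320), tile at (268,232) and stone at (271,420) each lie flat in their bays. The wax tin at (481,141) and cork block at (675,435) haven't moved, so I'm handing the job in.

```bash
python3 -c "
from cell import bot
print(bot.job_done())"
```

```text
the job is handed in; nothing more can be done
None
```

Both kits are made up and the job is handed in at about 43 s: all five pieces lie flat in their bays, and the straight knife, wax tin and cork block are where they were.

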